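# Comb the washed chopsticks straight in the drawer tray

### The job

Pick up the bamboo rake by its grip, lower its tines into the tray near the open end and comb all four scattered chopsticks up to the closed end, so that they lie flat, parallel to that end wall and side by side close against it. Then stand the rake on its tines squarely back on its drying mat and let go. The chopsticks are clean, so move them only with the rake, never with the gripper, and leave the other things on the counter alone.

Things in the scene. Friction and masses are not known exactly. Their poses are not given: they have to be found in the camera images.
- tray: Wicker-effect plastic drawer tray on the counter, fixed. Origin: centre of the inside area, at the underside. Floor 4 thick. Inside 210 wide (x) and 360 long (y, -180 to +180). Walls 24 tall, 6 thick, on both long sides and the closed end, whose inner face is at y = -180. The end at y = +180 is open, no wall. Sizes in mm.
- rake_grip (a point): Bamboo rake standing on its tines on the mat. Point: centre of its upright dark grip block, 88 above the tine tips; the block is 66 (rake x) by 22 (rake y), from 48 to 114 above the tips; grip it from above across the 22. Head bar below: 170 (x) by 50 (y), underside 35 above the tips; two rows of six tines along x, outer faces at y = +-24.5. About 180 g. Sizes in mm.
- mat: Thin blue-grey drying mat, fixed, 240 (x) by 120 (y) by 4 thick; origin at the centre of its underside. The rake stands on it with its long side roughly along the mat's long side. Sizes in mm.
- stick1_mid (a point): Red square-section chopstick 1 with a black band near one end, 150 long (its x) by 9 by 9, lying loose on the tray floor, about 13 g. The point is its centre, 4.5 above the floor it lies on. Sizes in mm.
- stick2_mid (a point): Red square-section chopstick 2 with a black band near one end, 150 long (its x) by 9 by 9, lying loose on the tray floor, about 13 g. The point is its centre, 4.5 above the floor it lies on. Sizes in mm.
- stick3_mid (a point): Red square-section chopstick 3 with a black band near one end, 150 long (its x) by 9 by 9, lying loose on the tray floor, about 13 g. The point is its centre, 4.5 above the floor it lies on. Sizes in mm.
- stick4_mid (a point): Red square-section chopstick 4 with a black band near one end, 150 long (its x) by 9 by 9, lying loose on the tray floor, about 13 g. The point is its centre, 4.5 above the floor it lies on. Sizes in mm.
- kettle: Bystander: chrome kettle, body 160 wide, 185 tall, black handle (mm). Origin at the centre of its underside. To be left alone.
- tumbler: Bystander: glass tumbler, 68 wide, 105 tall (mm). Origin at the centre of its underside. To be left alone.
- mug: Bystander: orange ceramic mug, 82 wide, 92 tall (mm). Origin at the centre of its underside. To be left alone.
- strainer: Bystander: steel tea strainer, bowl 68 wide and 28 tall, thin handle (mm). Origin at the centre of its underside. To be left alone.
- bamboo_box: Bystander: lidded bamboo box, 104 x 144, 77 tall (mm). Origin at the centre of its underside. To be left alone.
Not all that is in view belongs to the job. Leave any turquoise look-alike of the part that bears rake_grip alone.

How it is judged:
By the outcome, as a careful person would: the job done as asked, in the order asked, and still so for the second after the job is handed in, with the robot touching nothing.
It also fails if it takes over 48 s, if anything falls off the work surface, if the arm or the gripper's body presses on something with over 40 N, if the wrist force passes 120 N, or if a joint passes its speed limit or range.

### The arm

A 7-joint arm with a two-finger parallel gripper is mounted at the origin on the work surface. World frame = base frame: x ahead of the robot, y to its left, z up, the work surface at z = 0. Lengths are in mm, angles in rad, forces in N, time in s.
With the tool pointing down it reaches from about 400 to 875 mm from the base axis. Payload 4.4 kg.
Tool frame: the origin (TCP) lies at the very end of the fingers, on their centre line; the grasp point (between the pads) lies 19 mm behind it; z points along the fingers, y is the line along which they close (so a half turn about z gives the same grasp; the last joint's range is limited). The gripper opens to 85 mm and grips with 20 to 120 N. Pads are 22 mm wide; open, the fingers measure 114 mm over their backs; the gripper's body (76 mm by 85 mm) begins 54 mm behind the grasp point. The pads swing forward as they close: fully open they stand 13 mm farther back than shut.
Start: joints at [-1.351, 0.628, 0.038, 1.517, -0.027, 0.996, -0.02], TCP at [183.227, 623.655, 231.313] pointing down, gripper open.
Joint ranges: [-3.06, 3.06], [-0.37, 2.12], [-1.25, 1.32], [0.18, 2.47], [-1.1, 4.24], [0.23, 1.98], [-2.94, 2.94]. Speed limits (rad/s): [2.57, 2.57, 3.14, 3.14, 3.14, 3.14, 3.14].

### API

Orientations are given as [roll, pitch, yaw] about the fixed x, y, z axes, in that order (R = Rz(yaw) Ry(pitch) Rx(roll)).
In Python, from cell import monitor, viewer, workorder gives the robot as it stands.
- The arm moves only by the tool arm_command, never from a script. Its argument "series" is one flat list of numbers, 5 for each row, row after row: the opening in per cent of the stroke, from 0 (shut) to 100 (fully open), then the shift along the tool's x, y, z in cm, then the turn about the tool's z in degrees. In form: [claw, x, y, z, roll, claw, x, y, z, roll, ...]. A call has exactly 5 rows; each row is the pose to reach, as a shift and turn from the pose commanded when the call began, along the tool's axes at that moment; what a row does not reach only later rows make up. A row lasts 1/12 s, in which the tool goes at most 41.7 mm and 7.16 degrees, less where a joint would pass 70% of its speed; a pose out of reach is approached as far as the arm can. A call with a gripper value outside its range is refused whole. The fingers move at their own pace and stop on an object; the grip force is fixed at half the most. Time passes only in rows, so rows that repeat a pose let the fingers close, or fill a call up. It gives the time, the measured TCP pose, the force, the opening and the grip force at its end, in the units of the state.
- monitor.read_state(): the state, without advancing time (a new reading comes with each control period).
- viewer.get_image(name): name is "side" or "top" or "wrist"; returns (picture, depth): 384x512x3 uint8, red, green, blue; 384x512 float32, mm along the optical axis (not along the pixel's ray), 0 where there is no reading.
- viewer.camera_model(name): a dict with "mtx" (3x3 intrinsics, pixels), "R" (3x3) and "t" (3): a world point X has camera coordinates R X + t. Camera axes: x right, y down, z forward; pixel columns grow to the right and rows downward; lengths in mm; the calibration is good to about 2 mm. A picture is of the moment at which its call begins: read the wrist's pose just before it. camera_model takes no time and is no camera call; for the wrist camera it gives the pose at the moment of the call.
- workorder.finish_job(): hands the job in; it is judged then, once.
The state is a dict: "clock": time; "qpos": joint angles; "qd": joint speeds; "tau": joint torques, N m; "eef_pos": TCP position; "tool_rot": TCP orientation; "force": force on the tool from outside, world axes, zero at the start; "torque": the same for the moment, N m; "width": finger opening in mm; "gripper_force": force on a finger pad.
Only numpy, scipy, OpenCV 4.12 (cv2) and the standard library are available. Lean on these libraries where they do the work, as an engineer would, in place of code of your own. Each camera call takes 0.05 s, during which the arm holds its last target. There are 200 camera calls.

## Working session

There is one attempt and no reset: what is moved stays moved. The work goes in short steps, Python scripts to look and compute and a tool call to move; the robot and the scene stay as the last step left them, time stands still between calls to the robot, and variables do not carry over. Pictures are saved under pics/ and viewed, at most 10 in all, crops included, and the job is handed in when it is done.

Besides the shell and the picture viewer there is one more tool, called after "Emit:" by a JSON object that holds its "api" and its "payload". arm_command: Moves the arm, as the interface text tells. Its arguments: {"type":"object","properties":{"series":{"type":"array","items":{"type":"number"}}},"required":["series"]}

```bash
mkdir -p pics; ls; cat > h.py <<'E'
from cell import monitor, viewer, workorder
import numpy as np, cv2
def grab(n,save=None):
    m=viewer.camera_model(n); p,d=viewer.get_image(n)
    if save: cv2.imwrite('pics/'+save,p[:,:,::-1])
    return p,d,m
def world(d,m):
    h,w=d.shape; u,v=np.meshgrid(np.arange(w),np.arange(h))
    K=np.array(m['mtx']); R=np.array(m['R']); t=np.array(m['t'])
    c=np.stack([(u-K[0,2])/K[0,0]*d,(v-K[1,2])/K[1,1]*d,d],-1)
    return (c-t)@R
E
python3 - <<'E'
from h import *
for n in ['top','side']:
    p,d,m=grab(n,n+'0.png'); np.savez(n+'0.npz',p=p,W=world(d,m),d=d)
s=monitor.read_state();print(s)
E
```

```text
pics
{'clock': 0.1, 'qpos': array([-1.35077615,  0.62926096,  0.03844293,  1.51825031, -0.02700042,
        0.99627802, -0.01999872]), 'qd': array([-0.00256773, -0.00200164, -0.00139572, -0.0029167 ,  0.00452708,
        0.00018677, -0.00042271]), 'tau': array([ 2.58360858e-03, -5.64536476e+01,  1.23009536e+00, -1.93974102e+01,
        1.11693898e-02,  5.35571395e-03, -1.72126983e-05]), 'eef_pos': array([183.07959388, 623.11748644, 230.48190727]), 'tool_rot': array([-3.13991393e+00,  1.52849035e-05,  2.85577542e+00]), 'force': array([ 0.63620611,  0.52594096, -0.33105576]), 'torque': array([ 0.0447868 ,  0.00369661, -0.01628644]), 'gripper_force': 0.0, 'width': 85.59718968153531}
```

View pics/top0.png

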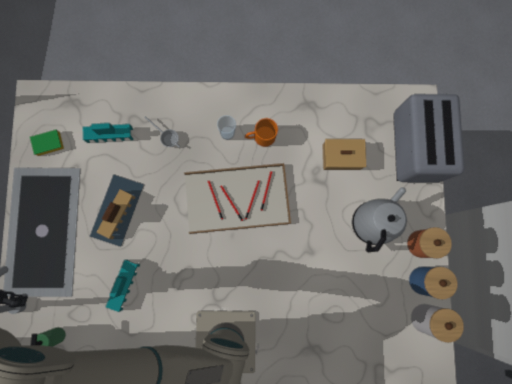

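View pics/side0.png

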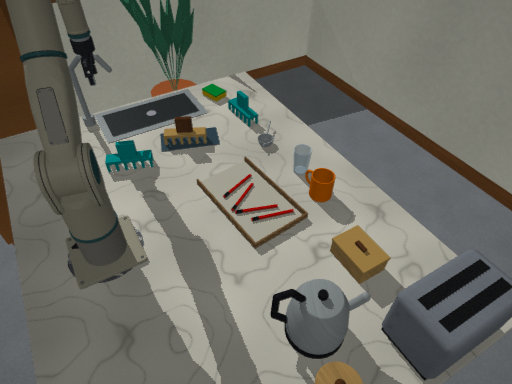

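Top view: the rake candidates are the bamboo one with a dark grip on the blue mat (117,211), and turquoise look-alikes at (107,132) and (123,285). The bamboo one fits the description. The tray is at (237,198), with its open end at left (187) and closed end at right (289). The four red sticks lie around (215,199), (232,203), (253,200) and (267,190).

```bash
python3 - <<'E'
from h import *
z=np.load('top0.npz');p=z['p'];W=z['W']
cv2.imwrite('pics/crop0.png',cv2.resize(p[150:260,80:300,::-1],None,fx=3.6,fy=3.6,interpolation=cv2.INTER_CUBIC))
hsv=cv2.cvtColor(p,cv2.COLOR_RGB2HSV).astype(int);H,S,V=hsv[...,0],hsv[...,1],hsv[...,2]
def at(u,v):return W[v,u].round(1)
for c in [(240,190),(187,200),(289,200),(117,211),(115,215),(200,150),(150,200)]:print(c,at(*c),p[c[1],c[0]])
roi=np.zeros(H.shape,bool);roi[160:240,180:300]=1
# red sticks
red=roi&((H<8)|(H>172))&(S>120)
n,l,st,ce=cv2.connectedComponentsWithStats(red.astype(np.uint8))
for i in range(1,n):
    if st[i,4]<15: continue
    P=W[l==i];c=P.mean(0);u,s,vt=np.linalg.svd((P-c)[:,:2],full_matrices=False)
    q=(P-c)[:,:2]@vt[0];print('red',st[i],c.round(1),'ang',np.degrees(np.arctan2(vt[0,1],vt[0,0])).round(1),np.ptp(q).round(0))
# tray walls: height >18
Z=W[...,2]
wall=roi&(Z>17)&(Z<40)
P=W[wall];print('wall n',len(P));r=cv2.minAreaRect(P[:,:2].astype(np.float32));print(r,cv2.boxPoints(r).round(0).tolist(),np.median(P[:,2]))
np.save('wall.npy',P)
roi2=np.zeros(H.shape,bool);roi2[165:255,80:155]=1
g=roi2&(Z>105)&(Z<130);P=W[g];print('grip',len(P),cv2.minAreaRect(P[:,:2].astype(np.float32)),np.median(P[:,2]))
b=roi2&(Z>35)&(Z<75);P=W[b];print('bar',len(P),cv2.minAreaRect(P[:,:2].astype(np.float32)),np.median(P[:,2]))
print(p[185,120],p[235,110])
mt=roi2&(H>90)&(H<125)&(S>60)&(Z<15);P=W[mt];print('mat',len(P),cv2.minAreaRect(P[:,:2].astype(np.float32)),np.median(P[:,2]))
E
```

```text
(240, 190) [531.9 -47.3   6.1] [157 154 145]
(187, 200) [493.4 144.4   7.3] [158 156 148]
(289, 200) [ 496.6 -226.1    4.7] [112 107 100]
(117, 211) [445.3 378.   63.6] [44 33 23]
(115, 215) [431.8 385.5  59.4] [46 34 25]
(200, 150) [681.2 101.8   3. ] [154 150 144]
(150, 200) [493.2 279.2   1.3] [111 109 105]
red [263 172   9  32  63] [ 542.  -144.9   11.6] ang 166.1 118.0
red [208 181  13  32  63] [502.9  45.4  36.6] ang -158.4 298.0
red [248 181  11  32  61] [508.5 -94.9  11.4] ang 161.9 120.0
red [221 186  18  29  65] [494.4  -9.8  12.7] ang -148.0 118.0
wall n 538
((503.1966552734375, -34.93040466308594), (223.7998504638672, 365.77996826171875), 5.954041004180908) [[373.0, 135.0], [411.0, -228.0], [633.0, -205.0], [596.0, 159.0]] 22.973277038429146
grip 141 ((439.6490173339844, 392.6890869140625), (23.60923957824707, 64.76066589355469), 66.651611328125) 116.13078478376947
bar 582 ((439.700927734375, 392.86187744140625), (53.070457458496094, 168.6608123779297), 63.86113357543945) 51.54874665291937
[52 66 76] [115  94  63]
mat 959 ((456.63470458984375, 396.9136962890625), (114.85126495361328, 230.41683959960938), 71.89891815185547) 3.557386789010561
```

View pics/crop0.png

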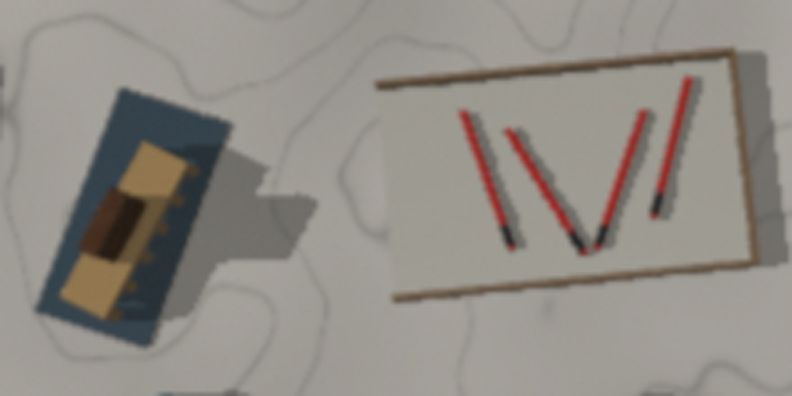

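The crop confirms it: bamboo rake with a dark grip at crop (112,224) on the blue-grey mat, tray walls on the top, bottom and right (closed end). I'm moving above the rake for a closer look.

Emit:
{"api": "arm_command", "payload": {"series": [100, -2, -1, 0, 0, 100, -5, -2.4, 0, 0, 100, -8.5, -4.1, 0, 0, 100, -12, -5.8, 0, 0, 100, -15.5, -7.5, 0, 0]}}

```text
clock: 0.52
eef_pos: [311.6, 506.5, 230.9]
tool_rot: [-3.141, -0.0, 2.856]
force: [0.2, -0.1, -0.2]
width: 85.7
gripper_force: 0.0
```

Emit:
{"api": "arm_command", "payload": {"series": [100, -3.5, -1.7, 0, 2, 100, -7, -3.4, 0, 5, 100, -11, -5.3, 0, 7, 100, -14, -6.7, 0, 9, 100, -15.5, -7.4, 0, 9]}}

```text
clock: 0.93
eef_pos: [443.2, 387.8, 231.1]
tool_rot: [-3.14, 0.003, 2.69]
force: [0.0, -0.6, 0.2]
width: 85.4
gripper_force: 0.0
```

```bash
python3 - <<'E'
from h import *
s=monitor.read_state();print(s['clock'],s['eef_pos'],s['tool_rot'],s['qpos'].round(2),s['force'])
p,d,m=grab('wrist','w1.png');np.savez('w1.npz',p=p,W=world(d,m))
E
```

```text
0.9333 [443.2169639  387.80159766 231.12236218] [-3.13962468  0.00349765  2.69023239] [-0.83  0.54  0.09  1.7  -0.05  0.91  0.4 ] [ 0.01487567 -0.59560252  0.1543409 ]
```

View pics/w1.png

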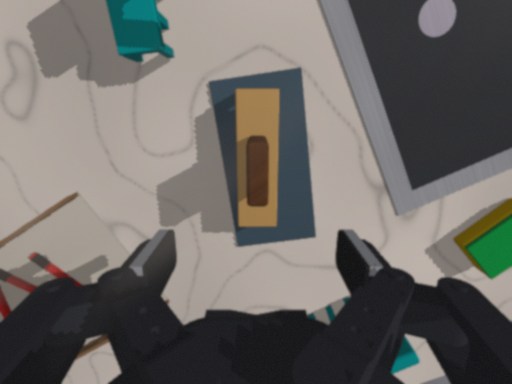

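The wrist view shows the mat (corners (209,81), (300,68), (315,237), (237,245)) with the bamboo rake on it (236–280, 88–227) and the grip at (258,171).

```bash
python3 - <<'E'
from h import *
z=np.load('w1.npz');p=z['p'];W=z['W'];Z=W[...,2]
hsv=cv2.cvtColor(p,cv2.COLOR_RGB2HSV).astype(int);H,S,V=hsv[...,0],hsv[...,1],hsv[...,2]
roi=np.zeros(H.shape,bool);roi[60:255,195:325]=1
R=lambda P:tuple(np.round(x,1) for x in cv2.minAreaRect(P[:,:2].astype(np.float32)))
k=np.ones((3,3),np.uint8)
for n,lo,hi in [('grip',108,125),('bar',44,60)]:
    P=W[roi&(Z>lo)&(Z<hi)];print(n,len(P),R(P),np.median(P[:,2]))
mt=(roi&(H>95)&(H<125)&(S>60)&(Z<12)).astype(np.uint8)
bl=cv2.morphologyEx(mt,cv2.MORPH_OPEN,k)>0;P=W[bl];print('mat',len(P),R(P),np.median(P[:,2]),cv2.boxPoints(cv2.minAreaRect(P[:,:2].astype(np.float32))).round(0).tolist())
for uv in [(209,81),(300,68),(315,237),(237,245)]:
  u,v=uv; print(uv,p[v,u],W[v,u].round(0))
E
```

```text
grip 1434 (array([436.8, 391.9]), array([22. , 64.5]), np.float64(63.8)) 117.92653648446736
bar 4176 (array([437.4, 391.4]), array([ 50.1, 169.8]), np.float64(64.3)) 52.18997758072924
mat 5857 (array([455.2, 397.2]), array([115.3, 234.8]), np.float64(72.0)) 4.2198479612903075 [[326.0, 379.0], [549.0, 306.0], [585.0, 416.0], [361.0, 488.0]]
(209, 81) [128 125 122] [324. 378.   3.]
(300, 68) [ 99 102 106] [361. 489.   4.]
(315, 237) [149 144 140] [590. 416.   1.]
(237, 245) [101  99  98] [550. 303.   0.]
```

Emit:
{"api": "arm_command", "payload": {"series": [100, 0.7, 0.1, 3, 0, 100, 0.7, 0.1, 7, 0, 100, 0.7, 0.1, 11, 0, 100, 0.7, 0.1, 14, 0, 100, 0.7, 0.1, 15.8, 0]}}

```text
clock: 1.4
eef_pos: [430.4, 395.8, 69.4]
tool_rot: [-3.136, -0.002, 2.699]
force: [-0.5, -0.1, -0.3]
width: 85.1
gripper_force: 0.0
```

Emit:
{"api": "arm_command", "payload": {"series": [60, 0, 0, 0, 0, 30, 0, 0, 0, 0, 10, 0, 0, 0, 0, 0, 0, 0, 0, 0, 0, 0, 0, 0, 0]}}

```text
clock: 1.82
eef_pos: [433.5, 398.0, 75.0]
tool_rot: [3.139, 0.001, 2.699]
force: [-0.4, -1.6, 0.0]
width: 25.4
gripper_force: 0.5
```

Emit:
{"api": "arm_command", "payload": {"series": [0, 0, 0, 0, 0, 0, 0, 0, 0, 0, 0, 0, 0, 0, 0, 0, 0, 0, 0, 0, 0, 0, 0, 0, 0]}}

```text
clock: 2.23
eef_pos: [433.0, 397.7, 74.2]
tool_rot: [3.14, 0.0, 2.699]
force: [-1.4, -1.0, 5.4]
width: 21.1
gripper_force: 64.2
```

Emit:
{"api": "arm_command", "payload": {"series": [0, 0, 0, -0.5, 0, 0, 0, 0, -1.5, 0, 0, 0, 0, -3.5, 0, 0, 0, 0, -6, 0, 0, 0, 0, -7, 0]}}

```text
clock: 2.65
eef_pos: [434.0, 398.2, 146.4]
tool_rot: [3.138, 0.002, 2.699]
force: [0.3, -0.1, -1.0]
width: 21.7
gripper_force: 63.3
```

Emit:
{"api": "arm_command", "payload": {"series": [0, 0, 0, 0, 0, 0, 0, 0, 0, 0, 0, 0, 0, 0, 0, 0, 0, 0, 0, 0, 0, 0, 0, 0, 0]}}

```text
clock: 3.07
eef_pos: [432.1, 396.6, 142.1]
tool_rot: [-3.139, -0.001, 2.699]
force: [0.1, 0.3, -2.2]
width: 21.3
gripper_force: 63.3
```

```bash
cat >> h.py <<'E'
def rake():
    """rake pose from the wrist camera, in the tool frame and world"""
    s=monitor.read_state();p,d,m=grab('wrist');W=world(d,m)
    e=s['eef_pos'];yaw=s['tool_rot'][2];X=np.array([np.cos(yaw),np.sin(yaw)]);Y=np.array([np.sin(yaw),-np.cos(yaw)])
    D=W-e;T=np.stack([D[...,:2]@X,D[...,:2]@Y,D[...,2]],-1)
    hsv=cv2.cvtColor(p,cv2.COLOR_RGB2HSV)
    q=(hsv[...,0]<30)&(hsv[...,1]>80)&(abs(T[...,0])<110)&(abs(T[...,1])<40)&(T[...,2]<-10)&(T[...,2]>-35)
    P=T[q].astype(np.float32);r=cv2.minAreaRect(P[:,:2])
    print('rake in tool',np.round(r[0],1),np.round(r[1],1),round(r[2],1),'bar top dz',np.median(P[:,2]).round(1),len(P))
    return s,W,p
def goto(x,y,z,yaw):
    """moves in cm/deg in tool axes from the measured TCP"""
    s=monitor.read_state();e=s['eef_pos'];w=s['tool_rot'][2];D=np.array([x,y])-e[:2]
    dy=(np.degrees(w)-yaw+180)%360-180
    print('TCP',e.round(1),np.degrees(w).round(1),'goto dx %.2f dy %.2f dz %.2f roll %.1f'%((D[0]*np.cos(w)+D[1]*np.sin(w))/10,(D[0]*np.sin(w)-D[1]*np.cos(w))/10,(e[2]-z)/10,dy))
def tray(tx,ty,rx=0,o=(502.9,-31.9),a=np.radians(5.9)):
    """TCP world xy that puts the rake centre (rx in tool x) at tray tx,ty with yaw 185.9"""
    c=np.cos(a);s=np.sin(a);tx=tx+rx
    return o[0]+c*tx-s*ty,o[1]+s*tx+c*ty
E
python3 - <<'E'
from h import *
s,W,p=rake();print(s['force'],s['gripper_force'],s['qpos'].round(2))
x,y=tray(0,145,-6);print(x,y);goto(x,y,s['eef_pos'][2],185.9)
E
```

```text
Traceback (most recent call last):
  File "h.py", line 19, in rake
    P=T[q].astype(np.float32);r=cv2.minAreaRect(P[:,:2])
                                ~~~~~~~~~~~~~~~^^^^^^^^^
cv2.error: OpenCV(4.12.0) /io/opencv/modules/imgproc/src/convhull.cpp:143: error: (-215:Assertion failed) total >= 0 && (depth == CV_32F || depth == CV_32S) in function 'convexHull'
```

```bash
python3 - <<'E'
from h import *
s=monitor.read_state();p,d,m=grab('wrist','w2.png');W=world(d,m)
D=W-s['eef_pos'];print((d==0).sum())
near=(abs(D[...,0])<110)&(abs(D[...,1])<110)&(D[...,2]<0)
print(near.sum());v,u=np.where(near);print(u.min(),u.max(),v.min(),v.max(),np.histogram(D[near][:,2],bins=10))
E
```

```text
765
34357
116 384 24 309 (array([25295,     0,     0,     0,     0,     0,     0,     0,  8809,
         253]), array([-1.44606114e+02, -1.30151820e+02, -1.15697526e+02, -1.01243232e+02,
       -8.67889377e+01, -7.23346436e+01, -5.78803496e+01, -4.34260556e+01,
       -2.89717616e+01, -1.45174676e+01, -6.31735442e-02]))
```

View pics/w2.png

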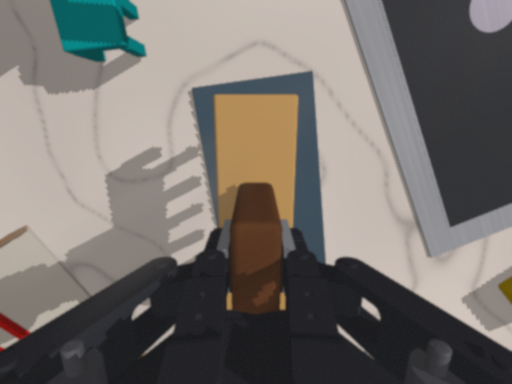

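The grip is held between the fingers at (257,230), with the rake bar straight in the image (215–298). The failed call came from a non-contiguous array.

```bash
sed -i 's/r=cv2.minAreaRect(P\[:,:2\])/r=cv2.minAreaRect(P[:,:2].copy())/' h.py
python3 - <<'E'
from h import *
s,W,p=rake()
x,y=tray(0,145,-6);print(x,y);goto(x,y,145,185.9)
E
```

```text
rake in tool [ 3.8 -0.5] [149.3  49.8] 0.1 bar top dz -21.9 8809
482.02686526314614 111.71515326126679
TCP [432.5 396.9 142.6] 154.6 goto dx -16.70 dy -23.65 dz -0.24 roll -31.3
```

Emit:
{"api": "arm_command", "payload": {"series": [0, -1, -1.4, 0, 0, 0, -2.8, -4, 0, 0, 0, -5, -7, 0, 0, 0, -7, -10, 0, 0, 0, -8.5, -12, 0, 0]}}

```text
clock: 3.63
eef_pos: [458.1, 248.3, 143.1]
tool_rot: [-3.139, 0.0, 2.696]
force: [0.5, -1.2, -1.4]
width: 21.3
gripper_force: 63.2
```

Emit:
{"api": "arm_command", "payload": {"series": [0, -2, -2.8, 0, -6, 0, -4, -5.6, 0, -13, 0, -6, -8.5, 0, -20, 0, -7.5, -10.8, 0, -27, 0, -8.2, -11.7, 0, -31]}}

```text
clock: 4.05
eef_pos: [482.2, 106.0, 143.1]
tool_rot: [-3.139, -0.001, -3.044]
force: [-1.0, -0.3, -1.2]
width: 21.4
gripper_force: 63.2
```

Emit:
{"api": "arm_command", "payload": {"series": [0, 0, 0, 0, 0, 0, 0, 0, 0, 0, 0, 0, 0, 0, 0, 0, 0, 0, 0, 0, 0, 0, 0, 0, 0]}}

```text
clock: 4.47
eef_pos: [481.8, 113.2, 143.3]
tool_rot: [3.141, 0.0, -3.041]
force: [0.5, 0.4, -1.9]
width: 21.3
gripper_force: 63.2
```

```bash
python3 - <<'E'
from h import *
s,W,p=rake();cv2.imwrite('pics/w3.png',p[:,:,::-1]);np.savez('w3.npz',p=p,W=W);print(s['qpos'].round(2),s['clock'])
x,y=tray(0,145,-6.5);goto(x,y,76,185.9)
grab('top','top3.png')
E
```

```text
rake in tool [ 3.4 -0.2] [149.1  49.4] 0.3 bar top dz -21.9 8675
[-0.2   0.54 -0.13  2.03  0.12  0.58  1.26] 4.4667
TCP [481.8 112.9 143.3] -174.3 goto dx 0.04 dy -0.12 dz 6.73 roll -0.2
```

View pics/w3.png

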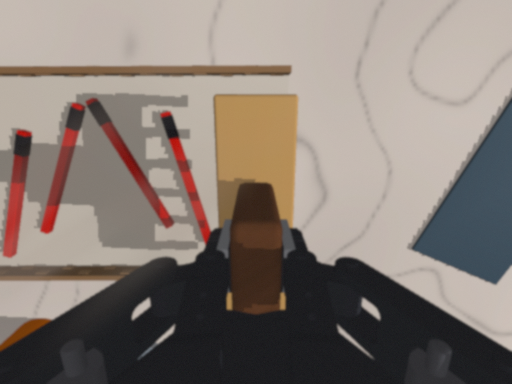

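Wrist view: the rake is aligned with the tray walls, with stick 1 at (165,115)–(212,242) just ahead of the rake. I'll check the clearance before lowering.

```bash
python3 - <<'E'
from h import *
a=np.radians(5.9);o=np.array([502.9,-31.9])
for f in ['w3','top0']:
    z=np.load(f+'.npz');p=z['p'];W=z['W'];D=W[...,:2]-o
    T=np.stack([D@[np.cos(a),np.sin(a)],D@[-np.sin(a),np.cos(a)],W[...,2]],-1)
    hsv=cv2.cvtColor(p,cv2.COLOR_RGB2HSV).astype(int);H,S=hsv[...,0],hsv[...,1]
    q=((H<8)|(H>172))&(S>120)&(abs(T[...,0])<105)&(abs(T[...,1])<180)&(T[...,2]<25)
    n,l,st,ce=cv2.connectedComponentsWithStats(q.astype(np.uint8))
    for i in range(1,n):
        if st[i,4]<15: continue
        P=T[l==i];A=P[P[:,0].argmax()];B=P[P[:,0].argmin()];print(f,'stick ends',A.round(0),B.round(0),np.median(P[:,2]).round(1))
    Z=T[...,2]
    for lo,hi in [(90,125),(-125,-90)]:
        w=T[(Z>20)&(Z<28)&(T[...,0]>lo)&(T[...,0]<hi)&(abs(T[...,1])<195)]
        if len(w)>20: print('wall x',np.percentile(w[:,0],[3,50,97]).round(1),'y',w[:,1].min(),w[:,1].max(),'slope deg',np.degrees(np.polyfit(w[:,1],w[:,0],1)[0]).round(2))
    w=T[(Z>18)&(Z<28)&(abs(T[...,0])<95)&(T[...,1]<-160)&(T[...,1]>-200)]
    if len(w)>20: print('end wall y',np.percentile(w[:,1],[3,50,97]).round(1),'slope',np.degrees(np.polyfit(w[:,0],w[:,1],1)[0]).round(2))
E
```

```text
w3 stick ends [-81. -14.  14.] [-86. -11.   8.] 13.2
w3 stick ends [-75. -25.   9.] [-82. -29.   9.] 12.7
w3 stick ends [-69.  55.  12.] [-73.  57.  13.] 13.2
w3 stick ends [48. 48. 13.] [-63.  -0.  13.] 13.0
w3 stick ends [ 55. -86.  11.] [-58. -39.  14.] 13.0
w3 stick ends [-50. -84.  12.] [-57. -90.  13.] 12.6
w3 stick ends [67. 89. 13.] [-50.  66.  14.] 13.1
w3 stick ends [  85. -134.   12.] [-33. -97.  15.] 12.9
wall x [101.4 103.5 108.2] y -143.1093732297492 1.8943008037817732 slope deg -0.29
wall x [-113.7 -110.5 -107.7] y -84.34424544462837 178.7045655643617 slope deg -0.0
top0 stick ends [  82. -134.   12.] [-29. -97.  11.] 12.6
top0 stick ends [70. 94. 14.] [-47.  65.  15.] 13.3
top0 stick ends [ 53. -87.  10.] [-57. -39.  14.] 12.1
top0 stick ends [46. 49. 20.] [-60.  -3.  12.] 12.6
wall x [102.8 107.5 111.1] y -185.38204468176778 177.6642631425571 slope deg 0.24
wall x [-111.1 -107.8 -103.4] y -185.79018998288174 179.74313372169303 slope deg -0.38
end wall y [-185.4 -182.4 -179.5] slope 0.13
```

Emit:
{"api": "arm_command", "payload": {"series": [0, 0, 0, 1, 0, 0, 0, 0, 2.8, 0, 0, 0, 0, 4.6, 0, 0, 0, 0, 6, 0, 0, 0, 0, 6.6, 0]}}

```text
clock: 4.98
eef_pos: [480.7, 111.4, 75.1]
tool_rot: [-3.141, -0.003, -3.043]
force: [0.4, 0.1, -1.1]
width: 21.5
gripper_force: 63.3
```

Emit:
{"api": "arm_command", "payload": {"series": [0, 0, 0, 0, 0, 0, 0, 0, 0, 0, 0, 0, 0, 0, 0, 0, 0, 0, 0, 0, 0, 0, 0, 0, 0]}}

```text
clock: 5.4
eef_pos: [482.6, 111.6, 78.0]
tool_rot: [3.141, 0.001, -3.044]
force: [-0.3, -0.6, -1.1]
width: 21.3
gripper_force: 63.3
```

```bash
python3 - <<'E'
from h import *
rake();x,y=tray(0,145,-6.5);goto(x,y,75.5,185.9)
x,y=tray(0,-119,-6.5);goto(x,y,75.5,185.9)
E
```

```text
rake in tool [ 3.3 -0.2] [150.1  49.8] 0.1 bar top dz -22.0 8722
TCP [482.5 111.6  77.9] -174.4 goto dx 0.10 dy 0.02 dz 0.24 roll -0.3
TCP [482.5 111.6  77.9] -174.4 goto dx -0.03 dy -26.38 dz 0.24 roll -0.3
```

Emit:
{"api": "arm_command", "payload": {"series": [0, 0, 0, 0.1, 0, 0, 0, -0.4, 0.2, 0, 0, 0, -0.9, 0.2, 0, 0, 0, -1.5, 0.2, 0, 0, 0, -2.1, 0.2, 0]}}

```text
clock: 5.87
eef_pos: [484.1, 89.7, 75.3]
tool_rot: [-3.141, -0.0, -3.044]
force: [-0.1, 0.3, -1.4]
width: 21.1
gripper_force: 63.3
```

Emit:
{"api": "arm_command", "payload": {"series": [0, 0, -0.7, 0, 0, 0, 0, -1.4, 0, 0, 0, 0, -2.1, 0, 0, 0, 0, -2.8, 0, 0, 0, 0, -3.5, 0, 0]}}

```text
clock: 6.28
eef_pos: [487.6, 54.9, 75.3]
tool_rot: [-3.142, 0.0, -3.044]
force: [-0.1, 0.2, -2.0]
width: 21.2
gripper_force: 63.3
```

Emit:
{"api": "arm_command", "payload": {"series": [0, 0, -0.7, 0, 0, 0, 0, -1.4, 0, 0, 0, 0, -2.1, 0, 0, 0, 0, -2.8, 0, 0, 0, 0, -3.5, 0, 0]}}

```text
clock: 6.7
eef_pos: [491.0, 20.2, 75.3]
tool_rot: [3.142, -0.0, -3.043]
force: [0.0, 0.2, -1.2]
width: 21.5
gripper_force: 63.3
```

Emit:
{"api": "arm_command", "payload": {"series": [0, 0, -0.7, 0, 0, 0, 0, -1.4, 0, 0, 0, 0, -2.1, 0, 0, 0, 0, -2.8, 0, 0, 0, 0, -3.5, 0, 0]}}

```text
clock: 7.12
eef_pos: [494.4, -14.6, 75.3]
tool_rot: [3.142, -0.0, -3.043]
force: [-0.2, 0.0, -1.5]
width: 21.5
gripper_force: 63.3
```

```bash
python3 - <<'E'
from h import *
s,W,p=rake();cv2.imwrite('pics/w4.png',p[:,:,::-1])
x,y=tray(0,-119,-6.5);goto(x,y,75.5,185.9)
E
```

```text
rake in tool [ 3.4 -0.3] [149.  50.] 0.1 bar top dz -21.9 8762
TCP [494.5 -16.5  75.3] -174.5 goto dx -0.12 dy -13.52 dz -0.02 roll -0.4
```

View pics/w4.png

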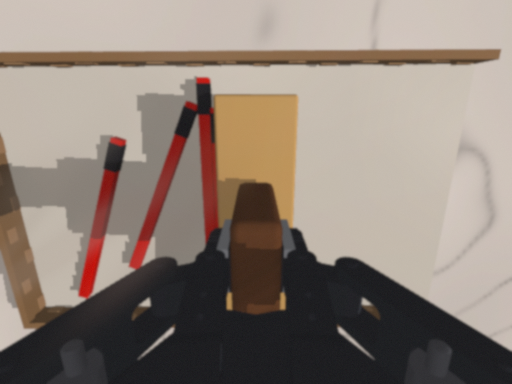

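Sticks 1 and 2 are now lined up against the tines at (207,150). Stick 3 is at (165,185) and stick 4 at (100,215). I'll keep combing.

Emit:
{"api": "arm_command", "payload": {"series": [0, 0, -0.6, 0, 0, 0, 0, -1.2, 0, -0.2, 0, 0, -1.8, 0, -0.4, 0, 0, -2.4, 0, -0.4, 0, 0, -3, 0, -0.4]}}

```text
clock: 7.58
eef_pos: [497.4, -44.3, 75.3]
tool_rot: [-3.142, -0.0, -3.036]
force: [-0.1, -0.6, -2.0]
width: 21.1
gripper_force: 63.3
```

Emit:
{"api": "arm_command", "payload": {"series": [0, 0, -0.6, 0, 0, 0, 0, -1.2, 0, 0, 0, 0, -1.8, 0, 0, 0, 0, -2.4, 0, 0, 0, 0, -3, 0, 0]}}

```text
clock: 8.0
eef_pos: [500.5, -74.1, 75.3]
tool_rot: [3.142, -0.0, -3.036]
force: [0.4, 0.9, -0.6]
width: 21.5
gripper_force: 63.3
```

Emit:
{"api": "arm_command", "payload": {"series": [0, 0, -0.6, 0, 0, 0, 0, -1.2, 0, 0, 0, 0, -1.8, 0, 0, 0, 0, -2.4, 0, 0, 0, 0, -3, 0, 0]}}

```text
clock: 8.42
eef_pos: [503.7, -104.0, 75.3]
tool_rot: [3.142, -0.0, -3.036]
force: [0.3, 0.8, -1.3]
width: 21.1
gripper_force: 63.3
```

Emit:
{"api": "arm_command", "payload": {"series": [0, 0, -0.4, 0, 0, 0, 0, -0.8, 0, 0, 0, 0, -1.2, 0, 0, 0, 0, -1.6, 0, 0, 0, 0, -2, 0, 0]}}

```text
clock: 8.83
eef_pos: [505.7, -123.5, 75.3]
tool_rot: [3.141, -0.0, -3.036]
force: [0.2, 0.5, -1.9]
width: 21.2
gripper_force: 63.3
```

```bash
python3 - <<'E'
from h import *
s,W,p=rake();cv2.imwrite('pics/w5.png',p[:,:,::-1])
x,y=tray(0,-119,-6.5);goto(x,y,75.5,185.9)
E
```

```text
rake in tool [ 3.4 -0.5] [149.9  50.2] 0.4 bar top dz -21.9 8786
TCP [ 505.9 -124.7   75.3] -174.0 goto dx -0.01 dy -2.64 dz -0.02 roll 0.1
```

View pics/w5.png

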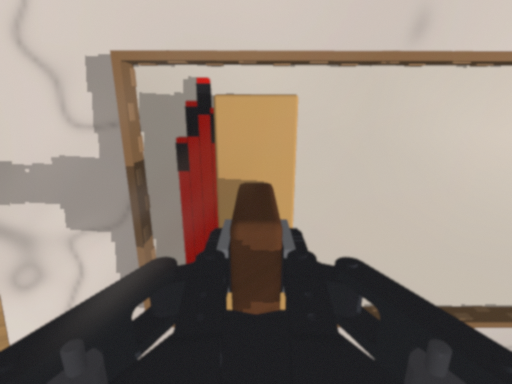

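All four sticks are parallel and side by side ahead of the tines (183–215 columns), with about 26 mm left to the end wall. I'm pressing on slowly.

Emit:
{"api": "arm_command", "payload": {"series": [0, 0, -0.4, 0, 0, 0, 0, -0.8, 0, 0, 0, 0, -1.2, 0, 0, 0, 0, -1.6, 0, 0, 0, 0, -2.0, 0, 0]}}

```text
clock: 9.3
eef_pos: [507.9, -143.7, 75.3]
tool_rot: [-3.142, -0.0, -3.037]
force: [-0.1, 0.3, -2.0]
width: 21.2
gripper_force: 63.4
```

Emit:
{"api": "arm_command", "payload": {"series": [0, 0, -0.1, 0, 0, 0, 0, -0.2, 0, 0, 0, 0, -0.3, 0, 0, 0, 0, -0.4, 0, 0, 0, 0, -0.5, 0, 0]}}

```text
clock: 9.72
eef_pos: [508.4, -148.1, 75.3]
tool_rot: [3.141, -0.0, -3.036]
force: [-0.4, 0.3, -1.2]
width: 21.5
gripper_force: 63.4
```

Emit:
{"api": "arm_command", "payload": {"series": [0, 0, -0.1, 0, 0, 0, 0, -0.1, 0, 0, 0, 0, -0.2, 0, 0, 0, 0, -0.2, 0, 0, 0, 0, -0.2, 0, 0]}}

```text
clock: 10.13
eef_pos: [508.6, -150.2, 75.3]
tool_rot: [-3.142, 0.0, -3.036]
force: [-0.3, -0.7, -1.7]
width: 21.5
gripper_force: 63.4
```

```bash
python3 - <<'E'
from h import *
s,W,p=rake();x,y=tray(0,-119,-6.5);goto(x,y,75.5,185.9)
a=np.radians(5.9);o=np.array([502.9,-31.9]);D=W[...,:2]-o
T=np.stack([D@[np.cos(a),np.sin(a)],D@[-np.sin(a),np.cos(a)],W[...,2]],-1)
Z=T[...,2]
w=T[(Z>21)&(Z<28)&(T[...,1]<-165)&(T[...,1]>-200)&(abs(T[...,0]+60)<35)];print('end wall',len(w),np.percentile(w[:,1],[2,50,98]).round(1))
hsv=cv2.cvtColor(p,cv2.COLOR_RGB2HSV).astype(int);q=((hsv[...,0]<8)|(hsv[...,0]>172))&(hsv[...,1]>120)&(T[...,1]<-80)&(T[...,1]>-190)&(Z<20)
P=T[q];print('red',len(P),np.percentile(P[:,1],[1,99]).round(1),np.percentile(P[:,2],[2,50,98]).round(1))
E
```

```text
rake in tool [ 3.7 -0.4] [149.6  50.1] 0.1 bar top dz -21.9 8771
TCP [ 508.6 -150.2   75.3] -174.0 goto dx -0.00 dy -0.07 dz -0.02 roll 0.1
end wall 1003 [-187.3 -183.8 -181.1]
red 4333 [-181. -150.] [11.5 13.2 14.5]
```

Emit:
{"api": "arm_command", "payload": {"series": [0, 0, -0.05, 0, 0, 0, 0, -0.1, 0, 0, 0, 0, -0.15, 0, 0, 0, 0, -0.2, 0, 0, 0, 0, -0.2, 0, 0]}}

```text
clock: 10.6
eef_pos: [508.8, -152.3, 75.3]
tool_rot: [-3.142, 0.0, -3.037]
force: [0.1, 0.2, -2.0]
width: 21.3
gripper_force: 63.4
```

Emit:
{"api": "arm_command", "payload": {"series": [0, 0, -0.05, 0, 0, 0, 0, -0.1, 0, 0, 0, 0, -0.1, 0, 0, 0, 0, -0.1, 0, 0, 0, 0, -0.1, 0, 0]}}

```text
clock: 11.02
eef_pos: [508.8, -152.5, 75.3]
tool_rot: [3.141, -0.0, -3.036]
force: [0.0, 2.8, -0.0]
width: 21.2
gripper_force: 63.5
```

Emit:
{"api": "arm_command", "payload": {"series": [0, 0, -0.05, 0, 0, 0, 0, -0.1, 0, 0, 0, 0, -0.1, 0, 0, 0, 0, -0.1, 0, 0, 0, 0, -0.1, 0, 0]}}

```text
clock: 11.43
eef_pos: [508.9, -152.7, 75.3]
tool_rot: [3.14, -0.0, -3.036]
force: [-1.2, 5.4, 1.4]
width: 21.5
gripper_force: 63.7
```

Emit:
{"api": "arm_command", "payload": {"series": [0, 0, 0.1, 0, 0, 0, 0, 0.3, 0, 0, 0, 0, 0.8, 0, 0, 0, 0, 1.5, 0, 0, 0, 0, 2.2, 0, 0]}}

```text
clock: 11.85
eef_pos: [506.6, -132.3, 75.3]
tool_rot: [-3.141, 0.0, -3.037]
force: [-0.3, 0.3, -2.3]
width: 21.3
gripper_force: 63.2
```

Emit:
{"api": "arm_command", "payload": {"series": [0, 0, 0.8, -0.5, 0, 0, 0, 1.5, -2, 0, 0, 0, 2, -4, 0, 0, 0, 2, -6, 0, 0, 0, 2, -7, 0]}}

```text
clock: 12.27
eef_pos: [505.6, -111.3, 147.6]
tool_rot: [-3.141, 0.003, -3.035]
force: [0.2, 0.3, -0.7]
width: 21.3
gripper_force: 63.3
```

Emit:
{"api": "arm_command", "payload": {"series": [0, 0, 2, 0, 0, 0, 0, 5, 0, 0, 0, 0, 8, 0, 0, 0, 0, 10, 0, 0, 0, 0, 11, 0, 0]}}

```text
clock: 12.68
eef_pos: [492.5, 0.6, 145.5]
tool_rot: [3.14, 0.0, -3.032]
force: [-0.3, 0.8, -2.1]
width: 21.3
gripper_force: 63.4
```

```bash
python3 - <<'E'
from h import *
p,d,m=grab('wrist');W=world(d,m);p2,_,_=grab('top')
c=cv2.resize(p2[150:260,80:300],(512,256),interpolation=cv2.INTER_CUBIC)
cv2.imwrite('pics/w6.png',np.vstack([p[:330],c])[:,:,::-1])
a=np.radians(5.9);o=np.array([502.9,-31.9]);D=W[...,:2]-o
T=np.stack([D@[np.cos(a),np.sin(a)],D@[-np.sin(a),np.cos(a)],W[...,2]],-1);Z=T[...,2]
hsv=cv2.cvtColor(p,cv2.COLOR_RGB2HSV).astype(int);q=((hsv[...,0]<8)|(hsv[...,0]>172))&(hsv[...,1]>120)&(T[...,1]<-80)&(T[...,1]>-190)&(Z<20)
P=T[q];print('red',len(P),np.percentile(P[:,1],[1,99]).round(1),np.percentile(P[:,2],[2,50,98]).round(1))
w=T[(Z>21)&(Z<28)&(T[...,1]<-165)&(T[...,1]>-200)&(abs(T[...,0])<95)];print('end wall',len(w),np.percentile(w[:,1],[2,98]).round(1) if len(w) else 0)
s=monitor.read_state();print(s['clock']);b=np.radians(162);goto(455.5+6.5*np.cos(b),397+6.5*np.sin(b),145,162)
E
```

```text
red 4620 [-181.1 -145. ] [ 7.4 13.2 14.7]
end wall 1569 [-187.5 -180.4]
12.7833
TCP [492.9  -1.1 145.4] -173.8 goto dx -0.02 dy 40.25 dz 0.04 roll 24.2
```

View pics/w6.png

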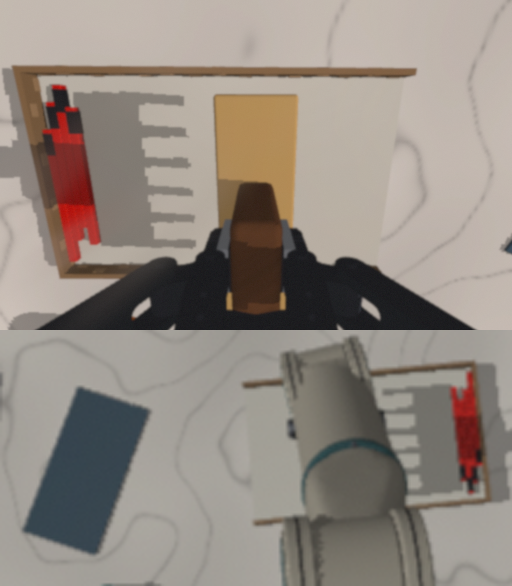

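The sticks lie flat, side by side, tight on the end wall (wrist (45–98, 85–262)). The mat is now bare in the top view. I'm carrying the rake back.

Emit:
{"api": "arm_command", "payload": {"series": [0, 0, 2, 0, 0, 0, 0, 5.5, 0, 0, 0, 0, 9.5, 0, 0, 0, 0, 13, 0, 0, 0, 0, 16.5, 0, 0]}}

```text
clock: 13.2
eef_pos: [476.4, 160.5, 145.2]
tool_rot: [-3.14, 0.0, -3.04]
force: [1.2, 0.4, -2.0]
width: 21.3
gripper_force: 63.4
```

Emit:
{"api": "arm_command", "payload": {"series": [0, 0, 3.5, 0, 4, 0, 0, 7, 0, 9, 0, 0, 10.5, 0, 15, 0, 0, 14, 0, 20, 0, 0, 17, 0, 24]}}

```text
clock: 13.62
eef_pos: [458.9, 330.9, 145.2]
tool_rot: [-3.142, 0.001, 2.822]
force: [-0.8, 0.2, -1.4]
width: 21.3
gripper_force: 63.3
```

```bash
python3 - <<'E'
from h import *
rake()
for n in ['top','wrist']:
    p,d,m=grab(n);W=world(d,m);Z=W[...,2]
    h=cv2.cvtColor(p,cv2.COLOR_RGB2HSV).astype(int)
    q=(h[...,0]>95)&(h[...,0]<125)&(h[...,1]>60)&(abs(Z-3)<7)&(abs(W[...,0]-455)<150)&(abs(W[...,1]-397)<120)
    q=cv2.morphologyEx(q.astype(np.uint8),cv2.MORPH_OPEN,np.ones((3,3)))>0
    P=W[q];r=cv2.minAreaRect(P[:,:2].astype(np.float32));print(n,len(P),np.round(r[0],1),np.round(r[1],1),round(r[2],2),P.mean(0).round(1))
s=monitor.read_state();print(s['clock']);b=np.radians(162);goto(455.5+6.5*np.cos(b),397+6.5*np.sin(b),145,162)
E
```

```text
rake in tool [ 3.8 -0.2] [149.2  49.5] 0.0 bar top dz -22.0 8717
top 103 [555.7 401.9] [41.2 42.3] 77.68 [556.3 399.9   3.6]
wrist 17241 [456.  396.9] [116.7 236.9] 71.86 [433.2 419.    4.2]
13.7667
TCP [458.2 332.  145.1] 162.2 goto dx 2.89 dy 6.11 dz 0.01 roll 0.2
```

Emit:
{"api": "arm_command", "payload": {"series": [0, 0.5, 1, 0, 0, 0, 1.2, 2.5, 0, 0, 0, 2, 4.5, 0, 0.3, 0, 2.7, 5.7, 0, 0.3, 0, 2.9, 6.1, 0, 0.3]}}

```text
clock: 14.18
eef_pos: [448.9, 399.0, 145.3]
tool_rot: [3.14, -0.001, 2.824]
force: [-0.2, 0.9, -2.3]
width: 21.2
gripper_force: 63.3
```

Emit:
{"api": "arm_command", "payload": {"series": [0, 0, 0, 0.5, 0, 0, 0, 0, 1.5, 0, 0, 0, 0, 3, 0, 0, 0, 0, 4, 0, 0, 0, 0, 4.5, 0]}}

```text
clock: 14.6
eef_pos: [448.7, 394.6, 98.1]
tool_rot: [-3.138, -0.001, 2.821]
force: [-0.4, -0.5, -1.4]
width: 21.6
gripper_force: 63.3
```

Emit:
{"api": "arm_command", "payload": {"series": [0, 0, 0, 0, 0, 0, 0, 0, 0, 0, 0, 0, 0, 0, 0, 0, 0, 0, 0, 0, 0, 0, 0, 0, 0]}}

```text
clock: 15.02
eef_pos: [449.4, 397.5, 100.9]
tool_rot: [3.141, 0.001, 2.823]
force: [-0.3, -0.0, -2.1]
width: 21.0
gripper_force: 63.3
```

```bash
python3 - <<'E'
from h import *
rake();b=np.radians(161.9);goto(456+6.5*np.cos(b),397+6.5*np.sin(b),75,161.9)
E
```

```text
rake in tool [ 3.3 -0.5] [150.2  50. ] 0.2 bar top dz -22.0 8818
TCP [449.4 397.4 100.9] 161.7 goto dx 0.01 dy 0.17 dz 2.59 roll -0.2
```

Emit:
{"api": "arm_command", "payload": {"series": [0, 0, 0.2, 0.7, -0.2, 0, 0, 0.2, 1.4, -0.2, 0, 0, 0.2, 2, -0.2, 0, 0, 0.2, 2.4, -0.2, 0, 0, 0.2, 2.5, -0.2]}}

```text
clock: 15.48
eef_pos: [449.2, 398.7, 74.4]
tool_rot: [-3.14, -0.001, 2.826]
force: [-1.9, -0.1, 2.9]
width: 21.2
gripper_force: 63.8
```

Emit:
{"api": "arm_command", "payload": {"series": [0, 0, 0, 0.05, 0, 0, 0, 0, 0.1, 0, 0, 0, 0, 0.15, 0, 0, 0, 0, 0.15, 0, 0, 0, 0, 0.15, 0]}}

```text
clock: 15.9
eef_pos: [449.6, 398.9, 74.3]
tool_rot: [-3.141, -0.0, 2.826]
force: [-2.5, -1.2, 4.6]
width: 21.3
gripper_force: 64.0
```

Contact on the mat (z 74.3, the same as at pickup). I'm opening in place.

Emit:
{"api": "arm_command", "payload": {"series": [15, 0, 0, 0, 0, 30, 0, 0, 0, 0, 45, 0, 0, 0, 0, 60, 0, 0, 0, 0, 80, 0, 0, 0, 0]}}

```text
clock: 16.32
eef_pos: [450.0, 399.2, 73.7]
tool_rot: [3.141, 0.0, 2.826]
force: [-0.1, 0.4, -0.1]
width: 61.2
gripper_force: 0.0
```

Emit:
{"api": "arm_command", "payload": {"series": [100, 0, 0, 0, 0, 100, 0, 0, 0, 0, 100, 0, 0, 0, 0, 100, 0, 0, -0.5, 0, 100, 0, 0, -1, 0]}}

```text
clock: 16.73
eef_pos: [449.6, 398.9, 83.9]
tool_rot: [-3.141, -0.0, 2.826]
force: [0.7, 1.2, -0.3]
width: 85.0
gripper_force: 0.0
```

Emit:
{"api": "arm_command", "payload": {"series": [100, 0, 0, -2, 0, 100, 0, 0, -5, 0, 100, 0, 0, -8, 0, 100, 0, 0, -11, 0, 100, 0, 0, -13, 0]}}

```text
clock: 17.15
eef_pos: [450.6, 399.8, 217.5]
tool_rot: [3.138, 0.002, 2.826]
force: [0.2, 0.4, -0.5]
width: 85.6
gripper_force: 0.0
```

Emit:
{"api": "arm_command", "payload": {"series": [100, 0, 0, 0, 0, 100, 0, 0, 0, 0, 100, 0, 0, 0, 0, 100, 0, 0, 0, 0, 100, 0, 0, 0, 0]}}

```text
clock: 17.57
eef_pos: [449.2, 398.5, 212.5]
tool_rot: [-3.139, -0.001, 2.826]
force: [-0.0, -0.0, 0.3]
width: 85.1
gripper_force: 0.0
```

```bash
python3 - <<'E'
from h import *
p,d,m=grab('wrist');W=world(d,m);Z=W[...,2];p2,_,_=grab('side')
cv2.imwrite('pics/w7.png',np.vstack([p[:290],cv2.resize(p2[60:270,100:350],(512,300))])[:,:,::-1])
R=lambda P:[np.round(x,1) for x in cv2.minAreaRect(P[:,:2].astype(np.float32))]
roi=(abs(W[...,0]-455)<140)&(abs(W[...,1]-397)<110)
h=cv2.cvtColor(p,cv2.COLOR_RGB2HSV).astype(int)
for n,lo,hi in [('grip',108,125),('bar',44,60)]:
    P=W[roi&(Z>lo)&(Z<hi)&(h[...,1]>60)];print(n,len(P),R(P),np.median(P[:,2]))
q=roi&(h[...,0]>95)&(h[...,0]<125)&(h[...,1]>60)&(Z<12)
q=cv2.morphologyEx(q.astype(np.uint8),cv2.MORPH_OPEN,np.ones((3,3)))>0
print('mat',R(W[q]));print(monitor.read_state()['clock'])
E
```

```text
grip 1578 [array([455. , 396.5]), array([22. , 65.6]), np.float64(72.3)] 117.86438297115433
bar 4410 [array([455.8, 396. ]), array([ 50.1, 170.3]), np.float64(71.8)] 52.176491002578175
mat [array([455.5, 397.6]), array([115.1, 234.7]), np.float64(72.4)]
17.6667
```

View pics/w7.png

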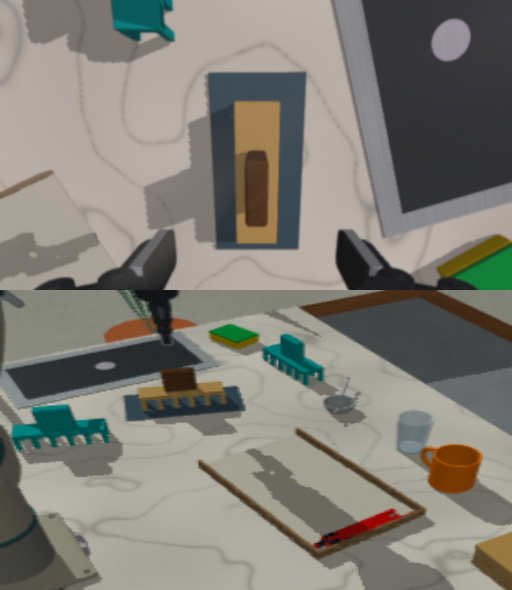

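The rake stands centred and square on the mat (257,172). All four sticks lie against the closed end (360,527 in the lower panel), and the bystanders are untouched.

```bash
python3 -c "
from cell import workorder;print(workorder.finish_job())"
```

```text
the job is handed in; nothing more can be done
None
```

I handed the job in at about 17.7 s: all four chopsticks lie flat and side by side against the tray's closed end, the rake stands square on its mat (within about 2 mm and 1°), and the other items look untouched.

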